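Pack the two square reagent bottles into the bottle crate

ROBOT

A 6-joint arm with a two-finger parallel gripper is mounted at the origin on the work surface. World frame = base frame: x ahead of the robot, y to its left, z up, the work surface at z = 0. Lengths are in m, angles in rad, forces in N, time in s.
With the tool pointing down it reaches from about 0.425 to 0.95 m from the base axis. Payload 14.7 kg.
Tool frame: the origin (TCP) lies between the finger pads; the fingertips stand 17 mm ahead of it and the grasp point (between the pads) lies 2 mm behind it; z points along the fingers, y is the direction in which the jaws open and shut (so a half turn about z gives the same grasp; the last joint's range is limited). The gripper opens to 85 mm and grips with 20 to 120 N. Pads are 22 mm wide; open, the fingers measure 114 mm over their backs; the gripper's body (76 mm by 85 mm) begins 54 mm behind the grasp point. The pads swing forward as they close: fully open they stand 13 mm farther back than shut.
Start: joints at [1.246, 0.48, 1.596, -0, 1.065, -0.047], TCP at [0.178, 0.625, 0.248] pointing down, gripper open.
Joint ranges: [-2.75, 2.75], [-0.82, 2.05], [0.23, 2.67], [-1.56, 4.7], [0.09, 2.69], [-2.92, 2.92]. Speed limits (rad/s): [1.89, 1.89, 2.39, 3.01, 3.01, 3.01].

INTERFACE

Orientations are given as a unit quaternion [x, y, z, w].
In Python, from workcell import r gives the robot as it stands. The module is installed in compiled form; this text tells all that it offers.
- The arm moves only by the tool jog_arm, never from a script. Its argument "targets" is a list of rows, each a list of 5 numbers: the finger opening in m, from 0 to 0.0854, then the shift along the tool's x, y, z in m, then the turn about the tool's z in rad. In form: [[hand, x, y, z, twist], ...]. A call has 1 to 20 rows; each row shifts and turns the commanded pose from where the row before left it, along the tool's axes as they then stand; what a row does not reach is not made up. A row lasts 1/8 s, in which the tool goes at most 62.5 mm and 10.7 degrees, less where a joint would pass 70% of its speed; a pose out of reach is approached as far as the arm can. A call with a gripper value outside its range is refused whole. The fingers move at their own pace and stop on an object; "newtons" is the grip in N (left out, the last holds). Time passes only in rows, so rows that do not move let the fingers close. It gives the time, the measured TCP pose, the force and the opening at its end, in the units of the state.
- r.state(): the state, without advancing time (a new reading comes with each control period).
- r.read_camera(name): name is "scene" or "top" or "wrist"; returns a dict with "pixels" (420x560x3 uint8, red, green, blue), "camera_matrix" (3x3 intrinsics, pixels), "k1" (the pictures are not rectified: a ray, as slopes to the right and down, at radius r is drawn at 1 + k1 r^2 times it, then the intrinsics apply), "R" (3x3) and "t" (3): a world point X has camera coordinates R X + t; the wrist camera has in their place "tool_from_camera" (4x4, takes a point from camera to tool coordinates, whose origin is the TCP and whose axes are the flange's). Camera axes: x right, y down, z forward; pixel columns grow to the right and rows downward; lengths in m; the calibration is good to about 2 mm. A picture is of the moment at which its call begins: read the wrist's pose just before it. There is no depth.
- r.hand_in(): hands the job in, once; it reports no verdict.
The state is a dict: "clock": time; "joint_positions": joint angles; "qd": joint speeds; "effort": joint torques, N m; "tcp_pos": TCP position; "tcp_rot": TCP orientation; "wrist_force": force on the tool from outside, world axes, zero at the start; "moment": the same for the moment, N m; "gripper_width": opening from 0.0 (shut) to 1.0 (fully open).
Only numpy, scipy, OpenCV 4.12 (cv2) and the standard library are available. Lean on these libraries where they do the work, as an engineer would, in place of code of your own. Each camera call takes 0.05 s, during which the arm holds its last target. There are 200 camera calls.

TASK

Pack the two square amber reagent bottles, the one standing on the bench and the one that has fallen on its side, into free cells of the plywood crate: one bottle per cell, standing upright with the cap on top and fully down on the cell's floor. They are glass, so set them down in the crate gently, do not drop or jam them; leave the round bottles in the crate and the other things on the bench where they are.

Things in the scene. Friction and masses are not known exactly. Their poses are not given: they have to be found in the camera images.
- bottle_up: square-section amber glass reagent bottle: body 52 x 52 mm, 88 mm tall, short 38 mm square shoulder from 87 to 97 mm, round black cap 34 mm in diameter from 97 to 124 mm (the top); about 0.25 kg. Origin: centre of the underside; z runs from base to cap, x and y square to the sides. It stands upright on the bench.
- bottle_down: square-section amber glass reagent bottle: body 52 x 52 mm, 88 mm tall, short 38 mm square shoulder from 87 to 97 mm, round black cap 34 mm in diameter from 97 to 124 mm (the top); about 0.25 kg. Origin: centre of the underside; z runs from base to cap, x and y square to the sides. It lies flat on one side, origin 26 mm above the bench, cap to the robot's right.
- crate: fixed open plywood crate, 135 (x) x 199 (y) x 66 mm high, 2 x 3 square cells of 57 x 57 mm inside, walls and dividers 7 mm thick and all 66 mm high, floor 6 mm thick. Origin: centre of the underside, z up. Three cells hold round bottles, three are free.
- cell0 (a point): centre of the inner floor of a crate cell (row nearer to the robot, crate x = -32 mm, crate y = -64 mm); axes as the crate's; free if no round bottle stands there
- cell1 (a point): centre of the inner floor of a crate cell (row nearer to the robot, crate x = -32 mm, crate y = 0 mm); axes as the crate's; free if no round bottle stands there
- cell2 (a point): centre of the inner floor of a crate cell (row nearer to the robot, crate x = -32 mm, crate y = 64 mm); axes as the crate's; free if no round bottle stands there
- cell3 (a point): centre of the inner floor of a crate cell (row farther from the robot, crate x = 32 mm, crate y = -64 mm); axes as the crate's; free if no round bottle stands there
- cell4 (a point): centre of the inner floor of a crate cell (row farther from the robot, crate x = 32 mm, crate y = 0 mm); axes as the crate's; free if no round bottle stands there
- cell5 (a point): centre of the inner floor of a crate cell (row farther from the robot, crate x = 32 mm, crate y = 64 mm); axes as the crate's; free if no round bottle stands there
- round_a: round amber bottle, 46 mm in diameter, 92 mm tall, in one of the crate's cells, already packed, to be left there; origin: centre of its underside, z up
- round_b: round amber bottle, 42 mm in diameter, 88 mm tall, in one of the crate's cells, already packed, to be left there; origin: centre of its underside, z up
- round_c: round amber jar, 48 mm in diameter, 80 mm tall, white lid, in one of the crate's cells, already packed, to be left there; origin: centre of its underside, z up
- beaker: empty glass beaker, 66 mm in diameter, 85 mm tall, not to be disturbed; origin: centre of its underside
- wash_bottle: yellow plastic bottle, 60 mm in diameter, 120 mm tall, not to be disturbed; origin: centre of its underside
- dish: shallow white ceramic dish, 80 mm in diameter, 20 mm tall, not to be disturbed; origin: centre of its underside
- spatula: spatula lying flat, 160 mm long, not to be disturbed; origin: under its middle, x along it

How it is judged:
At the end, for the whole second after the job is handed in: Both square bottles stand released and at rest in two crate cells: each within 10 mm of its cell's centre, base within 6 mm of the cell floor, cap up and within 0.1 rad of vertical; the three round bottles are within 15 mm of where they stood and upright (((horizontal distance between bottle_up and cell0 below 0.01 m and z of bottle_up in the frame of cell0 below 0.006 m) or (horizontal distance between bottle_up and cell1 below 0.01 m and z of bottle_up in the frame of cell1 below 0.006 m) or (horizontal distance between bottle_up and cell2 below 0.01 m and z of bottle_up in the frame of cell2 below 0.006 m) or (horizontal distance between bottle_up and cell3 below 0.01 m and z of bottle_up in the frame of cell3 below 0.006 m) or (horizontal distance between bottle_up and cell4 below 0.01 m and z of bottle_up in the frame of cell4 below 0.006 m) or (horizontal distance between bottle_up and cell5 below 0.01 m and z of bottle_up in the frame of cell5 below 0.006 m)) and angle between each of bottle_up, bottle_down's own z axis and vertical below 0.1 rad and linear speed of each of bottle_up, bottle_down below 0.02 m/s and ((horizontal distance between bottle_down and cell0 below 0.01 m and z of bottle_down in the frame of cell0 below 0.006 m) or (horizontal distance between bottle_down and cell1 below 0.01 m and z of bottle_down in the frame of cell1 below 0.006 m) or (horizontal distance between bottle_down and cell2 below 0.01 m and z of bottle_down in the frame of cell2 below 0.006 m) or (horizontal distance between bottle_down and cell3 below 0.01 m and z of bottle_down in the frame of cell3 below 0.006 m) or (horizontal distance between bottle_down and cell4 below 0.01 m and z of bottle_down in the frame of cell4 below 0.006 m) or (horizontal distance between bottle_down and cell5 below 0.01 m and z of bottle_down in the frame of cell5 below 0.006 m)) and distance of each of round_a, round_b, round_c from where it was at the start of the episode below 0.015 m and angle between each of round_a, round_b, round_c's own z axis and vertical below 0.2 rad); the robot touches nothing.
It fails at once if a square bottle strikes or jams against the crate with more than 150 N (contact force between any of bottle_up, bottle_down and crate above 150 N).
It fails at once if a square bottle is let go over the crate before its base is within 15 mm of the cell floor (dropped) ((horizontal distance between bottle_up and crate below 0.13 m and z of bottle_up in the frame of crate above 0.021 m and contact force between the fingers and bottle_up below 0.05 N) or (horizontal distance between bottle_down and crate below 0.13 m and z of bottle_down in the frame of crate above 0.021 m and contact force between the fingers and bottle_down below 0.05 N)).
It fails at once if a round bottle is lifted or knocked out of its cell (moved over 30 mm) (distance of any of round_a, round_b, round_c from where it was at the start of the episode above 0.03 m).
It fails at once if the beaker, yellow wash bottle, white dish or spatula is pushed away (moved over 30 mm) (distance of any of beaker, wash_bottle, dish, spatula from where it was at the start of the episode above 0.03 m).
It also fails if it takes over 69 s, if anything falls off the work surface, if the arm or the gripper's body presses on something with over 40 N, if the wrist force passes 120 N, or if a joint passes its speed limit or range.

## Working session

There is one attempt and no reset: what is moved stays moved. The work goes in short steps, Python scripts to look and compute and a tool call to move; the robot and the scene stay as the last step left them, time stands still between calls to the robot, and variables do not carry over. Pictures are saved under pics/ and viewed, about 8 in all and at most 12, crops included, and the job is handed in when it is done.

Besides the shell and the picture viewer there is one more tool, called after ">>>" by a JSON object that holds its "fn" and its "kwargs". jog_arm: Moves the arm, as the interface text tells. Its arguments: {"type":"object","properties":{"targets":{"type":"array"},"newtons":{"type":"number"}},"required":["targets"]}

```bash
mkdir -p pics
cat > h.py <<'E'
import numpy as np, cv2, json
from workcell import r
def grab(n,f):
    s=r.state(); c=r.read_camera(n); cv2.imwrite(f'pics/{f}.png',c['pixels'][:,:,::-1])
    import pickle; pickle.dump((s,c),open(f'pics/{f}.pkl','wb')); return s,c
E
python3 - <<'E'
from h import *
for n in('scene','top'):
    s,c=grab(n,n+'0'); print(n,c['camera_matrix'],c['k1'],c['R'],c['t'])
print(s)
E
```

```text
scene [[395.95429736   0.         280.60964103]
 [  0.         395.95429736 214.70590745]
 [  0.           0.           1.        ]] 0.01733234479723285 [[ 0.75856002  0.65154333 -0.00883086]
 [ 0.38104425 -0.45454338 -0.80510595]
 [-0.52857542  0.60735624 -0.59306528]] [-0.46996433 -0.13520972  1.09512698]
top [[381.40597403   0.         280.76965167]
 [  0.         381.40597403 213.50677289]
 [  0.           0.           1.        ]] -0.059195127995086645 [[-0.00915522 -0.99992407  0.00824844]
 [-0.98508787  0.0076015  -0.17188398]
 [ 0.17180823 -0.00969907 -0.98508267]] [0.06533934 0.54494852 0.85319284]
{'clock': 0.05, 'joint_positions': array([ 1.24638695e+00,  4.80844943e-01,  1.59685280e+00, -7.73438008e-06,
        1.06511061e+00, -4.66003831e-02]), 'qd': array([-0.00089229, -0.0015873 , -0.00102274, -0.00137018, -0.00049318,
        0.00033043]), 'effort': array([-1.19417346e-03, -9.53117037e+01, -4.31490791e+01, -2.83693964e-05,
        5.37815475e-03,  4.36950666e-05]), 'tcp_pos': array([0.17812142, 0.62471739, 0.24767173]), 'tcp_rot': array([ 1.38456361e-01,  9.90368349e-01, -5.98048291e-04, -1.08790126e-04]), 'wrist_force': array([-0.64427654,  0.77138133, -0.186195  ]), 'moment': array([ 0.03516166, -0.0563161 , -0.06194413]), 'gripper_width': 0.9990314040997633}
```

View pics/scene0.png

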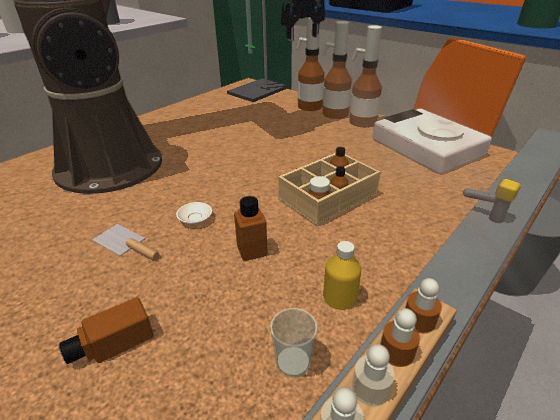

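View pics/top0.png

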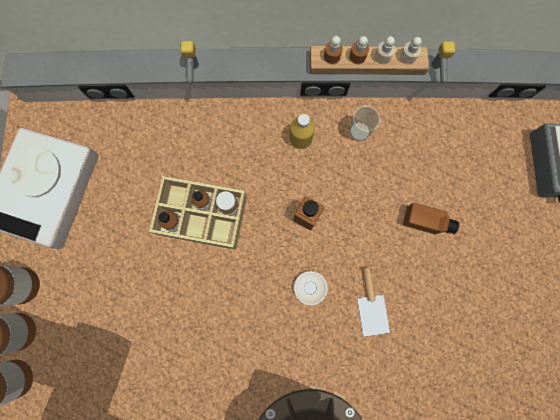

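Top view: the crate is at about (198,212). Its near row (lower) has cell2 occupied (168,220), and cell1 (196,228) and cell0 (222,232) free. In the far row, cell5 (175,195) is free. The upright bottle is at (309,211); the fallen one is at (430,220) with its cap at (453,226).

```bash
cat >> h.py <<'E'
from scipy.spatial.transform import Rotation as Ro
def cast(sc,px,z):
    """pixels -> world points on the plane z"""
    s,c=sc; px=np.array(px,float).reshape(-1,1,2)
    n=cv2.undistortPoints(px,c['camera_matrix'],np.array([c['k1'],0,0,0.])).reshape(-1,2)
    d=np.c_[n,np.ones(len(n))]
    if 'R' in c: R=np.array(c['R']).T; o=-R@c['t']
    else:
        T=np.eye(4);T[:3,:3]=Ro.from_quat(s['tcp_rot']).as_matrix();T[:3,3]=s['tcp_pos']
        T=T@c['tool_from_camera']; R=T[:3,:3]; o=T[:3,3]
    d=d@R.T; return o+d*((z-o[2])/d[:,2])[:,None]
def load(f):
    import pickle; return pickle.load(open(f'pics/{f}.pkl','rb'))
def totool(s,p):
    """world point -> shift in tool axes"""
    return Ro.from_quat(s['tcp_rot']).inv().apply(np.array(p)-s['tcp_pos'])
E
python3 - <<'E'
from h import *
np.set_printoptions(precision=4,suppress=True)
sc=load('top0'); im=sc[1]['pixels'].copy()
hsv=cv2.cvtColor(im,cv2.COLOR_RGB2HSV)
def comps(m,x0,y0,x1,y1,lab):
    q=np.zeros_like(m);q[y0:y1,x0:x1]=m[y0:y1,x0:x1]
    n,l,st,ce=cv2.connectedComponentsWithStats(q)
    for i in range(1,n):
        if st[i,4]>60: print(lab,st[i],ce[i],cv2.minAreaRect(np.argwhere(l==i)[:,::-1].astype(np.float32)))
    return
dark=(hsv[...,2]<45).astype(np.uint8)
comps(dark,285,190,335,240,'capup'); comps(dark,395,190,470,245,'capdn')
amb=((hsv[...,2]<140)&(hsv[...,2]>=45)&(hsv[...,1]>170)).astype(np.uint8)
comps(amb,285,190,335,240,'up'); comps(amb,395,190,470,245,'dn')
print('cell ctrs',cast(sc,[[196,228],[222,232],[175,195]],.006))
print('crate corners',cast(sc,[[163,177],[246,190],[234,247],[150,232]],.066))
print('capup',cast(sc,[[310.5,208.5]],.124),'capdn',cast(sc,[[453,226]],.026))
crop=lambda x,y,w,h:cv2.resize(im[y:y+h,x:x+w],None,fx=4,fy=4,interpolation=cv2.INTER_CUBIC)
o=np.vstack([np.hstack([crop(145,165,110,90),crop(285,180,60,90)]),np.hstack([crop(390,190,85,55),crop(390,190,85,55)])]) if 0 else np.hstack([crop(145,170,105,85),crop(392,170,80,85)])
cv2.imwrite('pics/c1.png',o[:,:,::-1])
E
```

```text
capdn [447 220  11  13  88] [452.8068 226.5455] ((452.8538818359375, 226.3692169189453), (8.858284950256348, 12.015693664550781), 15.255118370056152)
cell ctrs [[0.5181 0.2688 0.006 ]
 [0.5078 0.2047 0.006 ]
 [0.6015 0.3239 0.006 ]]
crate corners [[0.6316 0.3377 0.066 ]
 [0.5985 0.1416 0.066 ]
 [0.4656 0.168  0.066 ]
 [0.5013 0.362  0.066 ]]
capup [[ 0.5425 -0.0029  0.124 ]] capdn [[ 0.5149 -0.3597  0.026 ]]
```

View pics/c1.png

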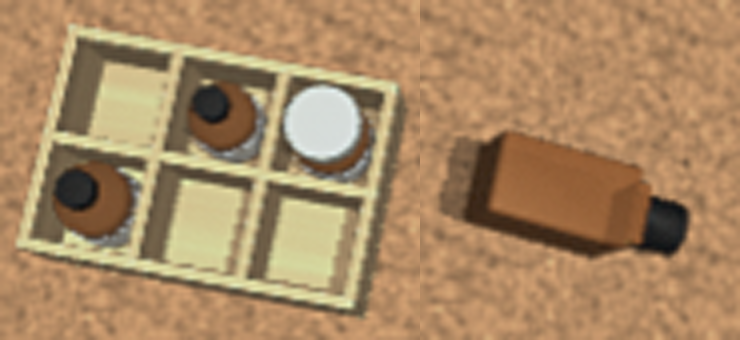

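Crop: the crate rim corners are sharp at crop pixels (72,25), (400,85), (358,312) and (20,246). The fallen bottle's cap is at crop (665,226), with its axis tilted about 15° in the image. Next, a close view of the crate.

Run:
```python
from h import *
np.set_printoptions(precision=4,suppress=True)
s,c=grab('wrist','w0'); print(c['tool_from_camera'],c['camera_matrix'],c['k1'])
for p in ([.549,.252,.34],): print(totool(s,p))
```

```text
[[-0.0017 -0.9488 -0.3158  0.0803]
 [ 1.     -0.0018 -0.0002 -0.0005]
 [-0.0004 -0.3158  0.9488 -0.1249]
 [ 0.      0.      0.      1.    ]] [[306.3747   0.     282.264 ]
 [  0.     306.3747 209.3361]
 [  0.       0.       1.    ]] -0.05164918076708073
[-0.4589 -0.2569 -0.092 ]
```

>>> {"fn": "jog_arm", "kwargs": {"targets": [[0.0854,-0.046,-0.0257,0,0],[0.0854,-0.046,-0.0257,0,0],[0.0854,-0.046,-0.0257,0,0],[0.0854,-0.046,-0.0257,0,0],[0.0854,-0.046,-0.0257,0,0],[0.0854,-0.046,-0.0257,0,0],[0.0854,-0.046,-0.0257,0,0],[0.0854,-0.046,-0.0257,0,0],[0.0854,-0.046,-0.0257,0,0],[0.0854,-0.046,-0.0257,0,0],[0.0854,0,0,0.01,-0.11],[0.0854,0,0,0,0],[0.0854,0,0,0,0],[0.0854,0,0,0,0]]}}

```text
clock: 1.9
tcp_pos: [0.5498, 0.2524, 0.2387]
tcp_rot: [0.084, 0.996, 0.0, 0.0]
wrist_force: [0.7, 0.3, 0.7]
gripper_width: 1.002
```

Run:
```python
from h import *
s,c=grab('wrist','w1'); print(s['tcp_pos'],s['tcp_rot'],s['joint_positions'])
```

```text
[0.54984924 0.25240778 0.23869234] [8.40155374e-02 9.96464421e-01 1.16933150e-04 1.82049480e-04] [ 3.80224259e-01  4.26829853e-01  1.71420397e+00  5.47197861e-05
  1.00012855e+00 -1.02237223e+00]
```

View pics/w1.png

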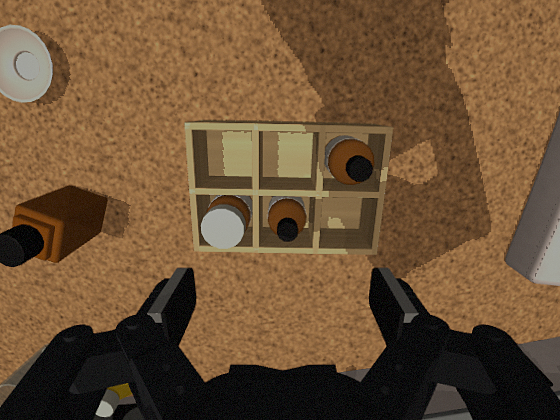

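Wrist view 1: the crate rim corners are near (186,122), (393,127), (378,254) and (193,252). The free cells are cell0 (225,155), cell1 (288,155) and cell5 (347,222). The upright bottle is at the left edge, with its cap at (20,245).

Run:
```python
from h import *
np.set_printoptions(precision=4,suppress=True)
def rim(f,box,thr):
    sc=load(f); im=sc[1]['pixels']; hsv=cv2.cvtColor(im,cv2.COLOR_RGB2HSV)
    h,s_,v=[hsv[...,i].astype(int) for i in range(3)]
    m=((h>=18)&(h<=32)&(v>thr)&(s_>50)&(s_<170)).astype(np.uint8)
    q=np.zeros_like(m);x0,y0,x1,y1=box;q[y0:y1,x0:x1]=m[y0:y1,x0:x1]
    n,l,st,ce=cv2.connectedComponentsWithStats(q); i=1+st[1:,4].argmax()
    p=np.argwhere(l==i)[:,::-1]; P=cast(sc,p,.066)[:,:2]
    (c,wh,a)=cv2.minAreaRect((P*1000).astype(np.float32)); print(f,st[i],np.array(c)/1000,wh,a)
    o=np.hstack([im[y0:y1,x0:x1],np.dstack([(l==i)*255]*3)[y0:y1,x0:x1].astype(np.uint8)])
    cv2.imwrite(f'pics/m_{f}.png',cv2.resize(o[:,:,::-1],None,fx=1.6,fy=1.6))
rim('w1',(170,100,410,270),140); rim('top0',(140,165,255,255),140)
# from clicked corners
for f,px in(('w1',[[186,122],[393,127],[378,254],[193,252]]),('top0',[[163,176.25],[245,191.25],[234.5,248],[150,231.5]])):
    P=cast(load(f),px,.066)[:,:2]; e=np.roll(P,-1,0)-P; print(P.mean(0),np.linalg.norm(e,axis=1),np.degrees(np.arctan2(e[:,1],e[:,0])))
```

```text
w1 [ 184  122  164  132 6865] [0.5484 0.2403] (165.79263305664062, 134.38807678222656) 79.06459045410156
top0 [ 149  176   96   71 2640] [0.5506 0.2554] (199.70123291015625, 135.49990844726562) 79.32308197021484
[0.552 0.257] [0.1959 0.1334 0.2001 0.1355] [  78.9543  -10.3335 -100.4548  167.8945]
[0.5487 0.2527] [0.1976 0.1341 0.1991 0.1332] [-101.0791  170.1318   78.6693  -10.5007]
```

View pics/m_w1.png

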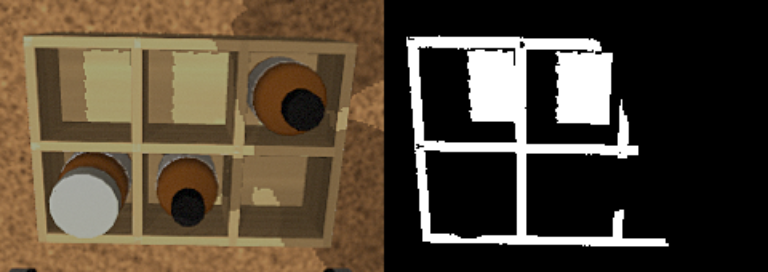

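The right half of the mask was lost to the arm's shadow. The left, near and far rim edges agree with the top view to about 1.5 mm: crate centre ≈ (0.551, 0.256), yaw ≈ -10.8°. Next, over the upright bottle.

>>> {"fn": "jog_arm", "kwargs": {"targets": [[0.0854,-0.0071,-0.0505,-0.01,0],[0.0854,-0.0071,-0.0505,-0.01,0],[0.0854,-0.0071,-0.0505,0,0],[0.0854,-0.0071,-0.0505,0,0],[0.0854,-0.0071,-0.0505,0,0],[0.0854,0,0,0,0],[0.0854,0,0,0,0],[0.0854,0,0,0,0]]}}

```text
clock: 2.95
tcp_pos: [0.543, -0.002, 0.2584]
tcp_rot: [0.083, 0.997, 0.0, 0.0]
wrist_force: [-0.4, 0.3, -0.4]
gripper_width: 1.001
```

Run:
```python
from h import *
s,c=grab('wrist','w2'); print(s['tcp_pos'],s['tcp_rot'])
hsv=cv2.cvtColor(c['pixels'],cv2.COLOR_RGB2HSV); m=(hsv[...,2]<45).astype(np.uint8)
n,l,st,ce=cv2.connectedComponentsWithStats(m)
for i in range(1,n):
    if st[i,4]>80: print(st[i],ce[i])
```

```text
[ 0.5429732  -0.0019707   0.25835381] [8.32251036e-02 9.96530771e-01 7.10958473e-05 1.42567593e-05]
[515 179  28  22 463] [528.77321814 189.4362851 ]
[ 265  183   37   41 1181] [282.82133785 202.90431837]
[  0 191  15  26 212] [  3.83490566 203.32075472]
[    0   268   560   152 40495] [282.4269416  372.07613286]
```

View pics/w2.png

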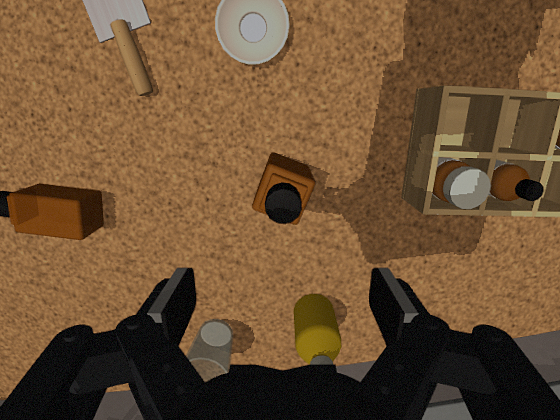

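Wrist view 2: the upright bottle's cap disc is at about (283,204), and the near base corner is at about (275,153). The fallen bottle is at the left edge (10–103, 183–240).

Run:
```python
from h import *
np.set_printoptions(precision=4,suppress=True)
sc=load('w2'); im=sc[1]['pixels']
print('cap',cast(sc,[[283.3,204.5]],.124))
a=cv2.resize(im[140:235,235:335],None,fx=5,fy=5,interpolation=cv2.INTER_CUBIC)
b=load('top0')[1]['pixels']; b=cv2.resize(b[190:228,290:325],None,fx=8,fy=8,interpolation=cv2.INTER_CUBIC)
b=cv2.copyMakeBorder(b,0,475-b.shape[0],0,0,cv2.BORDER_CONSTANT)
cv2.imwrite('pics/c2.png',np.hstack([a,b])[:,:,::-1])
```

```text
cap [[ 0.5444 -0.0019  0.124 ]]
```

View pics/c2.png

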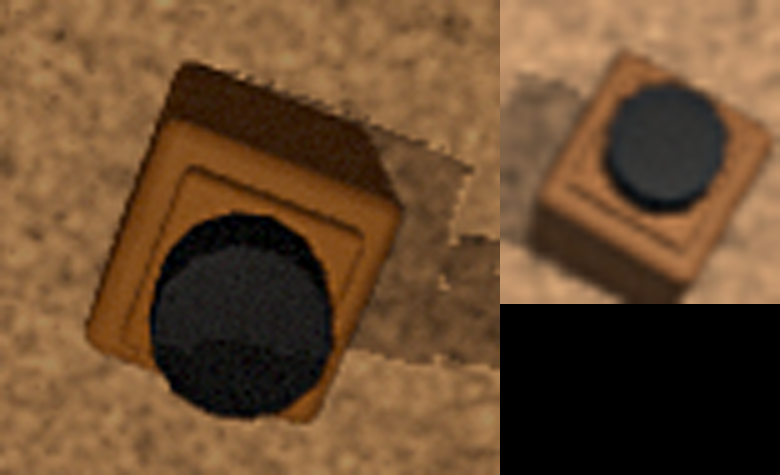

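Crop: the body-top corners are at crop (175,118), (403,205), (313,420) and (88,340), and the cap-top centre is at crop (241,331).

Run:
```python
from h import *
np.set_printoptions(precision=4,suppress=True)
sc=load('w2')
P=cast(sc,[[270,163.6],[315.6,181],[297.8,224],[252.6,208]],.088)[:,:2];e=np.roll(P,-1,0)-P
print(P.mean(0),np.linalg.norm(e,axis=1),np.degrees(np.arctan2(e[:,1],e[:,0]))%90, cast(sc,[[283.2,206.3]],.124))
sc=load('top0')
P=cast(sc,[[290+120/8,190+52/8],[290+265/8,190+140/8],[290+185/8,190+282/8],[290+40/8,190+195/8]],.088)[:,:2];e=np.roll(P,-1,0)-P
print(P.mean(0),np.linalg.norm(e,axis=1),np.degrees(np.arctan2(e[:,1],e[:,0]))%90, cast(sc,[[290+166/8,190+146/8]],.124))
```

```text
[ 0.5457 -0.0013] [0.048  0.0484 0.0493 0.0488] [59.2838 60.0035 59.6966 58.4287] [[ 0.5461 -0.0023  0.124 ]]
[ 0.5439 -0.0027] [0.048  0.0467 0.0474 0.0472] [57.5833 59.6551 58.1171 60.3261] [[ 0.5431 -0.0034  0.124 ]]
```

Bottle_up: centre (0.5455, -0.002), yaw ≈ 59.4° (mod 90), so it needs +19.8° of turn for the crate. I'll twist the jaws first, then grasp the cap.

>>> {"fn": "jog_arm", "kwargs": {"targets": [[0.0854,-0.0025,0.0004,0.02,0],[0.0854,0,0,0.03,0.18],[0.0854,0,0,0.03,0.18],[0.0854,0,0,0.03,0],[0.0854,0,0,0.02,0],[0.0854,0,0,0.012,0],[0.0854,0,0,0,0],[0.0854,0,0,0,0],[0.03,0,0,0,0],[0.03,0,0,0,0],[0.03,0,0,0,0],[0.03,0,0,0,0],[0.03,0,0,0,0],[0.03,0,0,0,0]], "newtons": 60}}

```text
clock: 4.75
tcp_pos: [0.5459, -0.0031, 0.1169]
tcp_rot: [0.261, 0.965, 0.0, 0.0]
wrist_force: [-0.7, 1.7, 8.0]
gripper_width: 0.373
```

>>> {"fn": "jog_arm", "kwargs": {"targets": [[0.03,0,0,-0.005,0],[0.03,0,0,-0.02,0],[0.03,0,0,-0.03,0],[0.03,0,0,-0.03,0],[0.03,0,0,-0.03,0],[0.03,0,0,-0.01,-0.1],[0.03,0,0,0,-0.1],[0.03,0,0,0,-0.1],[0.03,0,0,0,-0.046],[0.03,0,0,0,0],[0.03,0,0,0,0]]}}

```text
clock: 6.12
tcp_pos: [0.5454, -0.0032, 0.2413]
tcp_rot: [0.091, 0.996, -0.0, -0.0]
wrist_force: [0.2, -0.3, -1.9]
gripper_width: 0.37
```

Run:
```python
from h import *
s=r.state(); R=Ro.from_quat(s['tcp_rot']).as_matrix(); print(s['tcp_pos'],np.degrees(np.arctan2(-R[0,1],R[1,1])),s['gripper_width'],s['wrist_force'])
print(totool(s,[.5076,.1992,.24]))
s,c=grab('scene','s1')
```

```text
[ 0.54536332 -0.00315258  0.24132563] -10.486995393016706 0.3704609841688141 [ 0.20936546 -0.25551545 -1.89605262]
[0.073963   0.19209916 0.00133296]
```

>>> {"fn": "jog_arm", "kwargs": {"targets": [[0.03,0.01,0.022,0,0],[0.03,0.015,0.038,0,0],[0.03,0.015,0.042,0,0],[0.03,0.015,0.042,0,0],[0.03,0.011,0.03,0.01,0],[0.03,0.008,0.018,0.02,0],[0.03,0,0,0.015,0],[0.03,0,0,0,0],[0.03,0,0,0,0],[0.03,0,0,0,0]]}}

```text
clock: 7.42
tcp_pos: [0.508, 0.1986, 0.197]
tcp_rot: [0.091, 0.996, 0.0, 0.0]
wrist_force: [0.6, -0.5, -2.6]
gripper_width: 0.373
```

Run:
```python
from h import *
s,c=grab('wrist','w3'); print(s['tcp_pos'],s['gripper_width'],totool(s,[.5076,.1992,.0]))
cv2.imwrite('pics/c3.png',cv2.resize(c['pixels'][60:290,170:430],None,fx=2.5,fy=2.5,interpolation=cv2.INTER_CUBIC)[:,:,::-1])
```

```text
[0.50799035 0.19864039 0.19696251] 0.3728238349974478 [0.00067366 0.00039182 0.19696215]
```

View pics/c3.png

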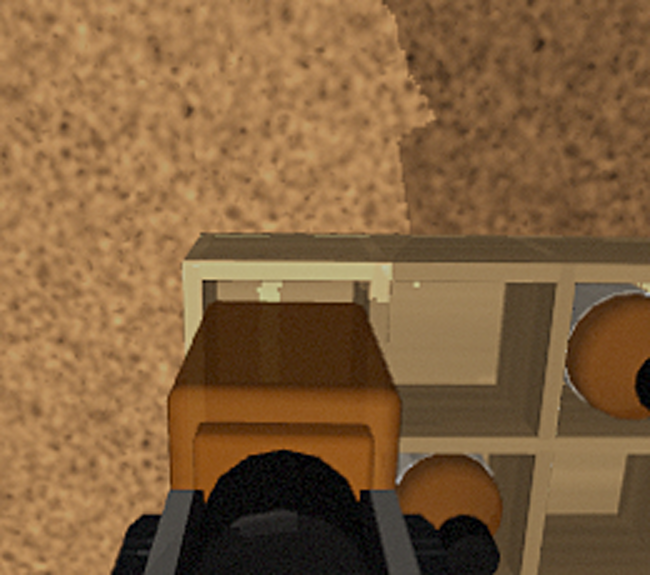

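Crop: the held bottle is parallel to the crate. Its near base edge runs from (212,303) to (362,303) in the crop. The cell0 inner near rim corners are at about (203,280) and (371,280).

Run:
```python
from h import *
np.set_printoptions(precision=4,suppress=True)
sc=load('w3'); f=lambda p:np.array(p)/2.5+[170,60]
B=cast(sc,f([[212,303],[362,303]]),.080); C=cast(sc,f([[203,281],[371,281]]),.066)
rim=cast(sc,f([[183,262],[560,268]]),.066)
for n,P in(('base',B),('cell',C),('outer',rim)):
    for p in P: print(n,p,totool(sc[0],p))
```

```text
base [0.4805 0.1806 0.08  ] [ 0.0238 -0.0228  0.1169]
base [0.4894 0.2283 0.08  ] [0.0237 0.0257 0.117 ]
cell [0.4755 0.1774 0.066 ] [ 0.0282 -0.0269  0.1309]
cell [0.486  0.2333 0.066 ] [0.0281 0.0301 0.1309]
outer [0.4679 0.1721 0.066 ] [ 0.0347 -0.0334  0.1309]
outer [0.4931 0.2973 0.066 ] [0.0327 0.0942 0.131 ]
```

Base and cell centre agree within 0.5 mm, so I'm lowering it with force checks.

>>> {"fn": "jog_arm", "kwargs": {"targets": [[0.03,0,0,0.008,0],[0.03,0,0,0.004,0],[0.03,0,0,0.004,0],[0.03,0,0,0.004,0],[0.03,0,0,0.004,0],[0.03,0,0,0.004,0]]}}

```text
clock: 8.22
tcp_pos: [0.5074, 0.1991, 0.168]
tcp_rot: [0.091, 0.996, -0.0, -0.0]
wrist_force: [-0.8, -0.2, -2.5]
gripper_width: 0.375
```

Inside the rim (base ≈ 51 mm), with no contact force. Continuing down.

>>> {"fn": "jog_arm", "kwargs": {"targets": [[0.03,0,0,0.006,0],[0.03,0,0,0.006,0],[0.03,0,0,0.006,0],[0.03,0,0,0.006,0],[0.03,0,0,0.006,0],[0.03,0,0,0.005,0],[0.03,0,0,0.003,0],[0.03,0,0,0,0]]}}

```text
clock: 9.22
tcp_pos: [0.5073, 0.1991, 0.1301]
tcp_rot: [0.091, 0.996, -0.0, -0.0]
wrist_force: [0.1, -0.2, -2.3]
gripper_width: 0.378
```

>>> {"fn": "jog_arm", "kwargs": {"targets": [[0.03,0,0,0.002,0],[0.03,0,0,0.002,0],[0.03,0,0,0.001,0],[0.03,0,0,0.001,0],[0.03,0,0,0,0]]}}

```text
clock: 9.85
tcp_pos: [0.5074, 0.1991, 0.1242]
tcp_rot: [0.091, 0.996, -0.0, -0.0]
wrist_force: [-0.3, -0.4, -2.4]
gripper_width: 0.372
```

>>> {"fn": "jog_arm", "kwargs": {"targets": [[0.03,0,0,0.001,0],[0.03,0,0,0.001,0],[0.03,0,0,0,0]]}}

```text
clock: 10.22
tcp_pos: [0.5077, 0.1993, 0.1228]
tcp_rot: [0.091, 0.996, 0.0, 0.0]
wrist_force: [-2.2, 0.6, 8.0]
gripper_width: 0.374
```

Floor contact (≈ +10 N). Release, lift and go to view the fallen bottle.

>>> {"fn": "jog_arm", "kwargs": {"targets": [[0.055,0,0,0,0],[0.055,0,0,0,0],[0.06,0,0,0,0],[0.06,0,0,-0.02,0],[0.06,0,0,-0.05,0],[0.0854,0,0,-0.06,0],[0.0854,-0.01,-0.046,0,0],[0.0854,-0.01,-0.046,0,0],[0.0854,-0.01,-0.046,0,0],[0.0854,-0.01,-0.046,0,0],[0.0854,-0.01,-0.046,0,0],[0.0854,-0.01,-0.046,0,0],[0.0854,-0.01,-0.046,0,0],[0.0854,-0.01,-0.046,0,0],[0.0854,-0.01,-0.046,0,0],[0.0854,-0.01,-0.046,0.01,0],[0.0854,-0.01,-0.046,0.02,0],[0.0854,0,0,0,0],[0.0854,0,0,0,0],[0.0854,0,0,0,0]]}}

```text
clock: 12.72
tcp_pos: [0.5243, -0.3175, 0.2228]
tcp_rot: [0.09, 0.996, -0.0, 0.0]
wrist_force: [-0.8, 1.1, 0.1]
gripper_width: 1.003
```

Run:
```python
from h import *
s,c=grab('wrist','w4'); print(s['tcp_pos'],s['tcp_rot'],s['joint_positions'])
s2,c2=grab('scene','s2')
a=cv2.resize(c['pixels'][110:300,180:400],None,fx=2,fy=2,interpolation=cv2.INTER_CUBIC)
b=cv2.resize(c2['pixels'][130:230,270:390],None,fx=3,fy=3,interpolation=cv2.INTER_CUBIC)
b=cv2.copyMakeBorder(b,0,380-b.shape[0],0,0,cv2.BORDER_CONSTANT)
cv2.imwrite('pics/c4.png',np.hstack([a,b])[:,:,::-1])
```

```text
[ 0.52432911 -0.31753095  0.22278735] [ 9.03064904e-02  9.95914003e-01 -3.46188088e-05  1.88575204e-04] [-5.94044075e-01  4.54331730e-01  1.71188400e+00  1.46632751e-04
  9.75013192e-01 -1.98406328e+00]
```

View pics/c4.png

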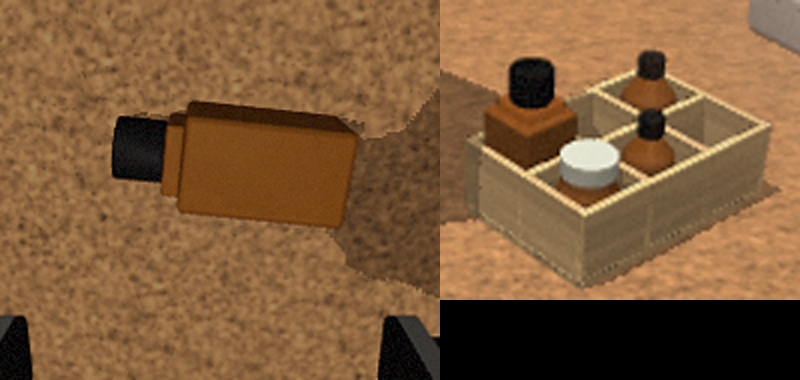

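Crop: the packed bottle stands upright in cell0 with the round ones undisturbed. The fallen bottle's top-face corners are at crop (190,118), (358,135), (343,228) and (180,213); its cap spans crop (113–166, 117–182).

Run:
```python
from h import *
np.set_printoptions(precision=4,suppress=True)
sc=load('w4'); f=lambda p:np.array(p)/2+[180,110]; s=sc[0]
P=cast(sc,f([[190,118],[358,135],[343,228],[180,213]]),.052)[:,:2];e=np.roll(P,-1,0)-P
print(P,P.mean(0),np.linalg.norm(e,axis=1),np.degrees(np.arctan2(e[:,1],e[:,0])))
K=cast(sc,f([[115,117],[166,120],[164,182],[113,178]]),.030)[:,:2];e=np.roll(K,-1,0)-K
print(K,K.mean(0),np.linalg.norm(e,axis=1),np.degrees(np.arctan2(e[:,1],e[:,0])))
u=P.mean(0)-K.mean(0); print('axis deg',np.degrees(np.arctan2(u[1],u[0])),np.linalg.norm(u))
```

```text
[[ 0.5    -0.3209]
 [ 0.5233 -0.2409]
 [ 0.5709 -0.2537]
 [ 0.5474 -0.3352]] [ 0.5354 -0.2877] [0.0832 0.0493 0.0848 0.0495] [  73.7742  -15.0601 -106.0765  163.1729]
[[ 0.4964 -0.3607]
 [ 0.5028 -0.3347]
 [ 0.5359 -0.3426]
 [ 0.5287 -0.3693]] [ 0.516  -0.3518] [0.0268 0.034  0.0277 0.0334] [  76.0431  -13.3983 -105.1751  165.1031]
axis deg 73.15286418643254 0.06702651788455498
```

>>> {"fn": "jog_arm", "kwargs": {"targets": [[0.0854,0,0,0,0.1858],[0.0854,0,0,0,0.1858],[0.0854,0,0,0,0.1858],[0.0854,0,0,0,0.1858],[0.0854,0,0,0,0.1858],[0.0854,0,0,0,0.1858],[0.0854,0,0,0,0.1858],[0.0854,0,0,0,0.1858],[0.0854,0,0,0,0.1858],[0.0854,-0.0425,0.002,0,0],[0.0854,0,0,0.04,0],[0.0854,0,0,0.04,0],[0.0854,0,0,0.03,0],[0.0854,0,0,0,0],[0.0854,0,0,0,0]]}}

```text
clock: 14.7
tcp_pos: [0.5149, -0.3599, 0.1137]
tcp_rot: [0.8, 0.6, 0.0, 0.001]
wrist_force: [0.4, -0.7, 0.4]
gripper_width: 0.998
```

Run:
```python
from h import *
s=r.state(); R=Ro.from_quat(s['tcp_rot']).as_matrix(); print(s['tcp_pos'],np.degrees(np.arctan2(R[1,0],R[0,0])),s['joint_positions'])
print(totool(s,[.5143,-.3589,.027]))
```

```text
[ 0.514906   -0.35992757  0.11365094] 73.80540039435773 [-6.58307172e-01  6.03790829e-01  1.76280993e+00 -1.87438585e-05
  7.73560131e-01 -3.75645044e-01]
[ 0.00086435 -0.00098354  0.08664925]
```

>>> {"fn": "jog_arm", "kwargs": {"targets": [[0.0854,0.001,-0.001,0.03,0],[0.0854,0,0,0.03,0],[0.0854,0,0,0.016,0],[0.0854,0,0,0.01,0],[0.0854,0,0,0,0],[0.05,0,0,0,0],[0.05,0,0,0,0],[0.03,0,0,0,0],[0.03,0,0,0,0],[0.03,0,0,0,0],[0.03,0,0,0,0]], "newtons": 20}}

```text
clock: 16.08
tcp_pos: [0.5137, -0.3589, 0.0266]
tcp_rot: [0.8, 0.6, 0.0, 0.0]
wrist_force: [-0.6, -2.1, 5.6]
gripper_width: 0.386
```

>>> {"fn": "jog_arm", "kwargs": {"targets": [[0.03,0.002,0,-0.0075,0],[0.03,0.0026,0,-0.0077,0],[0.03,0.003,0,-0.0072,0],[0.03,0.0035,0,-0.0072,0],[0.03,0.004,0,-0.0068,0],[0.03,0.0043,0,-0.0067,0],[0.03,0.005,0,-0.0062,0],[0.03,0.005,0,-0.0061,0],[0.03,0.0057,0,-0.0054,0],[0.03,0.0058,0,-0.0054,0],[0.03,0.0064,0,-0.0047,0],[0.03,0.0064,0,-0.0046,0]]}}

```text
clock: 17.58
tcp_pos: [0.5286, -0.3065, 0.1021]
tcp_rot: [0.8, 0.6, -0.0, -0.0]
wrist_force: [-0.2, -0.5, -2.2]
gripper_width: 0.393
```

Run:
```python
from h import *
s,c=grab('scene','s3'); s,w=grab('wrist','w5')
a=cv2.resize(c['pixels'][160:400,0:280],None,fx=1.4,fy=1.4); b=cv2.resize(w['pixels'],(a.shape[0]*4//3,a.shape[0]))
cv2.imwrite('pics/c5.png',np.hstack([a,b[:, :400]])[:,:,::-1])
```

```text
(no output)
```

View pics/c5.png

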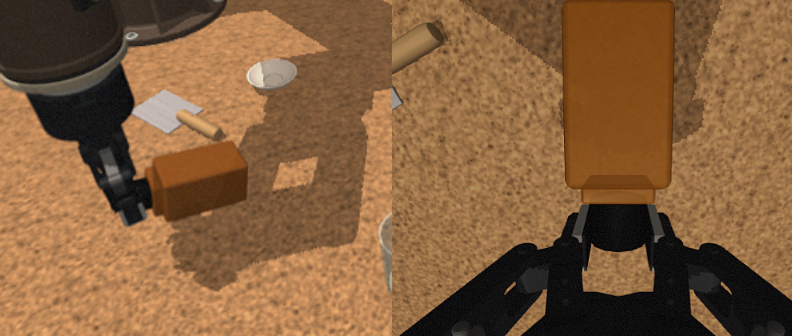

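Crop: the bottle is held rigidly horizontal by the cap. Even at 20 N it did not pivot: torsional friction holds it. I'll ease the opening in tiny steps here, so the base swings down onto the bench (at this height the TCP is already on the planned arc).

>>> {"fn": "jog_arm", "kwargs": {"targets": [[0.0325,0,0,0,0],[0.0325,0,0,0,0],[0.033,0,0,0,0],[0.033,0,0,0,0],[0.0333,0,0,0,0],[0.0333,0,0,0,0]], "newtons": 20}}

```text
clock: 18.42
tcp_pos: [0.5285, -0.3072, 0.1019]
tcp_rot: [0.8, 0.6, -0.0, 0.0]
wrist_force: [-0.5, -0.5, 0.2]
gripper_width: 0.393
```

```bash
cat >> h.py <<'E'
def blen():
    """extent of the amber bottle in the wrist view"""
    s=r.state(); c=r.read_camera('wrist'); hsv=cv2.cvtColor(c['pixels'],cv2.COLOR_RGB2HSV)
    m=((hsv[...,0]<=16)&(hsv[...,1]>190)&(hsv[...,2]>60)).astype(np.uint8)
    m=cv2.morphologyEx(m,cv2.MORPH_OPEN,np.ones((7,7),np.uint8)); m[:,:200]=0; m[:,400:]=0
    n,l,st,ce=cv2.connectedComponentsWithStats(m); i=1+st[1:,4].argmax()
    print('bottle bbox x y w h area',st[i],'tcp',s['tcp_pos'].round(4),'w',round(s['gripper_width'],4),'F',s['wrist_force'].round(1),'M',s['moment'].round(2)); return c
E
python3 -c "
from h import *
blen()"
```

```text
bottle bbox x y w h area [  228    76   110   129 11981] tcp [ 0.5285 -0.3072  0.1019] w 0.3931 F [-0.5 -0.5  0.2] M [-0.09  0.14  0.05]
```

```bash
cat >> h.py <<'E'
def sceneangle(c,box=(90,120,300,330)):
    hsv=cv2.cvtColor(c['pixels'],cv2.COLOR_RGB2HSV); x0,y0,x1,y1=box
    m=((hsv[...,0]<=14)&(hsv[...,1]>205)).astype(np.uint8); q=np.zeros_like(m); q[y0:y1,x0:x1]=m[y0:y1,x0:x1]
    q=cv2.morphologyEx(q,cv2.MORPH_OPEN,np.ones((7,7),np.uint8))
    n,l,st,ce=cv2.connectedComponentsWithStats(q); i=1+st[1:,4].argmax()
    print('scene',st[i],cv2.minAreaRect(np.argwhere(l==i)[:,::-1].astype(np.float32)))
E
python3 - <<'E'
from h import *
sceneangle(load('s3')[1]); s,c=grab('scene','s4'); sceneangle(c)
E
```

```text
Traceback (most recent call last):
  File "h.py", line 33, in sceneangle
    n,l,st,ce=cv2.connectedComponentsWithStats(q); i=1+st[1:,4].argmax()
                                                       ~~~~~~~~~~~~~~~^^
ValueError: attempt to get argmax of an empty sequence
```

```bash
sed -i 's/(hsv\[...,1\]>205)/(hsv[...,1]>190)\&(hsv[...,2]<150)/' h.py
python3 - <<'E'
from h import *
p=load('s3')[1]['pixels']; hsv=cv2.cvtColor(p,cv2.COLOR_RGB2HSV)
print(hsv[288,143],hsv[275,140],hsv[310,140],'bench',hsv[340,60],hsv[330,230],hsv[300,250])
s,c=grab('scene','s4')
for k in(load('s3')[1],c):
    try: sceneangle(k)
    except Exception as e: print(e)
E
```

```text
[ 14 203  94] [ 14 193 147] [ 12 163  83] bench [ 14 136 204] [ 14 139 117] [ 13 141 114]
scene [165 273   7   7  49] ((168.0, 276.0), (6.0, 6.0), 90.0)
scene [111 293   8  13 103] ((114.5, 299.0), (12.0, 7.0), 90.0)
```

Run:
```python
from h import *
c=load('s4')[1]; s,w=grab('wrist','w6')
a=cv2.resize(c['pixels'][160:400,0:280],None,fx=1.4,fy=1.4); b=cv2.resize(w['pixels'],(a.shape[0]*4//3,a.shape[0]))
cv2.imwrite('pics/c6.png',np.hstack([a,b[:, :400]])[:,:,::-1])
```

```text
(no output)
```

View pics/c6.png

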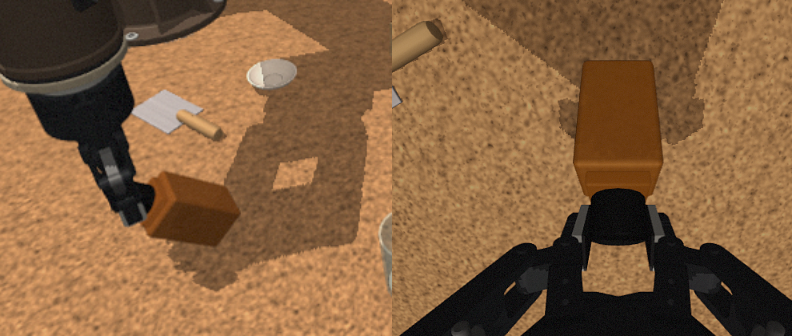

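Crop: the base swung down about 45° and touches the bench, so the loosened grip pivots. I'm continuing the arc with this opening.

>>> {"fn": "jog_arm", "kwargs": {"targets": [[0.0333,0.0069,0,-0.0038,0],[0.0333,0.007,0,-0.0037,0],[0.0333,0.0074,0,-0.0029,0],[0.0333,0.0074,0,-0.0028,0],[0.0333,0.0077,0,-0.0018,0],[0.0333,0.0077,0,-0.0018,0],[0.0333,0.0079,0,-0.0008,0],[0.0333,0.0079,0,-0.0008,0],[0.0333,0,0,0,0]]}}

```text
clock: 19.7
tcp_pos: [0.5454, -0.2489, 0.1202]
tcp_rot: [0.8, 0.601, 0.0, -0.0]
wrist_force: [-1.6, 1.2, -0.4]
gripper_width: 0.39
```

```bash
python3 -c "
from h import *
blen(); grab('scene','s5')"
```

```text
bottle bbox x y w h area [  227    77   110   127 11817] tcp [ 0.5454 -0.2489  0.1202] w 0.3902 F [-1.6  1.2 -0.4] M [-0.06  0.02 -0.02]
```

>>> {"fn": "jog_arm", "kwargs": {"targets": [[0.0334,0,0,0,0],[0.0334,0,0,0,0],[0.0335,0,0,0,0],[0.0335,0,0,0,0]]}}

```text
clock: 20.3
tcp_pos: [0.5452, -0.2496, 0.1202]
tcp_rot: [0.8, 0.6, -0.0, -0.0]
wrist_force: [0.9, 0.2, -2.0]
gripper_width: 0.393
```

```bash
python3 -c "
from h import *
blen()"
```

```text
bottle bbox x y w h area [ 231   90  103  111 9116] tcp [ 0.5452 -0.2496  0.1202] w 0.3925 F [ 0.9  0.2 -2. ] M [-0.09 -0.01 -0.03]
```

>>> {"fn": "jog_arm", "kwargs": {"targets": [[0.0336,0,0,0,0],[0.0336,0,0,0,0],[0.0336,0,0,0,0]]}}

```text
clock: 20.72
tcp_pos: [0.5453, -0.2495, 0.1202]
tcp_rot: [0.8, 0.6, 0.0, 0.0]
wrist_force: [-0.1, -0.6, -1.4]
gripper_width: 0.398
```

```bash
python3 -c "
from h import *
blen()"
```

```text
bottle bbox x y w h area [ 233  105  101   94 5520] tcp [ 0.5453 -0.2495  0.1202] w 0.3979 F [-0.1 -0.6 -1.4] M [-0.08  0.02  0.01]
```

>>> {"fn": "jog_arm", "kwargs": {"targets": [[0.0337,0,0,0,0],[0.0337,0,0,0,0],[0.0338,0,0,0,0],[0.0338,0,0,0,0]]}}

```text
clock: 21.28
tcp_pos: [0.5452, -0.2495, 0.1202]
tcp_rot: [0.8, 0.6, 0.0, 0.0]
wrist_force: [0.5, -0.4, -2.1]
gripper_width: 0.395
```

Run:
```python
from h import *
np.set_printoptions(precision=4,suppress=True)
c=blen(); p=c['pixels']
hsv=cv2.cvtColor(p,cv2.COLOR_RGB2HSV)
print([(y,*hsv[y,283]) for y in range(60,230,6)])
# expected row of the near base edge against tilt (pivot at TCP, 118 mm from base)
T=np.linalg.inv(c['tool_from_camera']);K=c['camera_matrix']
for a in (45,60,70,80,90):
    a_=np.radians(a); ax=np.array([np.cos(a_),0,np.sin(a_)]); up=np.array([np.sin(a_),0,-np.cos(a_)])
    q=[]
    for L,h in((.118,.026),(.030,.026)):
        v=T[:3,:3]@(ax*L+up*h)+T[:3,3]; q.append(round(K[1,1]*v[1]/v[2]+K[1,2]))
    print(a,q)
```

```text
bottle bbox x y w h area [ 234  200   97   55 3730] tcp [ 0.5452 -0.2495  0.1202] w 0.3948 F [ 0.5 -0.4 -2.1] M [-0.02  0.01 -0.02]
[(60, np.uint8(15), np.uint8(144), np.uint8(113)), (66, np.uint8(15), np.uint8(143), np.uint8(98)), (72, np.uint8(14), np.uint8(150), np.uint8(95)), (78, np.uint8(13), np.uint8(141), np.uint8(101)), (84, np.uint8(14), np.uint8(142), np.uint8(111)), (90, np.uint8(15), np.uint8(143), np.uint8(128)), (96, np.uint8(13), np.uint8(140), np.uint8(102)), (102, np.uint8(14), np.uint8(145), np.uint8(125)), (108, np.uint8(13), np.uint8(138), np.uint8(109)), (114, np.uint8(15), np.uint8(139), np.uint8(110)), (120, np.uint8(15), np.uint8(138), np.uint8(118)), (126, np.uint8(15), np.uint8(157), np.uint8(104)), (132, np.uint8(14), np.uint8(148), np.uint8(102)), (138, np.uint8(14), np.uint8(144), np.uint8(92)), (144, np.uint8(14), np.uint8(141), np.uint8(119)), (150, np.uint8(14), np.uint8(147), np.uint8(104)), (156, np.uint8(14), np.uint8(207), np.uint8(69)), (162, np.uint8(14), np.uint8(205), np.uint8(66)), (168, np.uint8(15), np.uint8(255), np.uint8(67)), (174, np.uint8(12), np.uint8(176), np.uint8(71)), (180, np.uint8(14), np.uint8(199), np.uint8(68)), (186, np.uint8(15), np.uint8(233), np.uint8(68)), (192, np.uint8(14), np.uint8(208), np.uint8(71)), (198, np.uint8(13), np.uint8(209), np.uint8(72)), (204, np.uint8(14), np.uint8(215), np.uint8(108)), (210, np.uint8(14), np.uint8(222), np.uint8(138)), (216, np.uint8(14), np.uint8(199), np.uint8(142)), (222, np.uint8(14), np.uint8(223), np.uint8(88)), (228, np.uint8(15), np.uint8(219), np.uint8(134))]
45 [68, 207]
60 [106, 204]
70 [131, 206]
80 [155, 210]
90 [179, 215]
```

Base edge at row ~153, so the tilt is about 79° (11° off upright). Easing the last bit with the base at bench height.

>>> {"fn": "jog_arm", "kwargs": {"targets": [[0.0339,0,0,0,0],[0.0339,0,0,0,0],[0.034,0,0,0,0],[0.034,0,0,0,0],[0.0341,0,0,0,0],[0.0341,0,0,0,0]]}}

```text
clock: 22.08
tcp_pos: [0.5453, -0.2495, 0.1203]
tcp_rot: [0.8, 0.6, 0.0, 0.0]
wrist_force: [0.1, 0.5, -0.8]
gripper_width: 0.399
```

```bash
cat >> h.py <<'E'
def baserow():
    s=r.state(); c=r.read_camera('wrist'); hsv=cv2.cvtColor(c['pixels'],cv2.COLOR_RGB2HSV)
    m=(hsv[...,1]>185)&(hsv[...,0]<=16); m=cv2.medianBlur(m.astype(np.uint8)*255,5)
    print('rows',[int(np.where(m[60:230,x]>0)[0].min())+60 for x in(265,275,283,291,300)],'tcp',s['tcp_pos'].round(4),'w',round(s['gripper_width'],4),'F',s['wrist_force'].round(1))
E
python3 -c "
from h import *
baserow()"
```

```text
rows [175, 175, 175, 175, 175] tcp [ 0.5453 -0.2495  0.1203] w 0.3992 F [ 0.1  0.5 -0.8]
```

About 88.5°. Set it down flat, release, let it settle and regrip firmly.

>>> {"fn": "jog_arm", "kwargs": {"targets": [[0.0341,0,0,0.001,0],[0.0341,0,0,0.001,0],[0.036,0,0,0,0],[0.04,0,0,0,0],[0.04,0,0,0,0],[0.04,0,0,0,0],[0.03,0,0,0,0],[0.03,0,0,0,0],[0.03,0,0,0,0],[0.03,0,0,0,0]], "newtons": 60}}

```text
clock: 23.38
tcp_pos: [0.5454, -0.2496, 0.1186]
tcp_rot: [0.8, 0.6, 0.0, 0.0]
wrist_force: [-2.3, 0.5, 6.6]
gripper_width: 0.373
```

Run:
```python
from h import *
baserow(); s=r.state()
R=Ro.from_quat(s['tcp_rot']).as_matrix(); print(np.degrees(np.arctan2(R[1,0],R[0,0])),s['joint_positions'],totool(s,[.5944,.3128,.25]))
```

```text
rows [176, 176, 176, 176, 176] tcp [ 0.5454 -0.2496  0.1186] w 0.3727 F [-2.3  0.5  6.6]
73.77490081069561 [-4.79704041e-01  5.65807707e-01  1.82756862e+00 -5.18673745e-06
  7.47734025e-01 -1.96518859e-01] [ 0.55365984 -0.11001574 -0.13151671]
```

>>> {"fn": "jog_arm", "kwargs": {"targets": [[0.03,0,0,-0.01,0],[0.03,0,0,-0.03,0],[0.03,0,0,-0.05,0],[0.03,0,0,-0.05,0],[0.03,0,0,-0.021,0],[0.03,0.02,-0.004,0,0],[0.03,0.0425,-0.0084,0,0],[0.03,0.0425,-0.0084,0,0],[0.03,0.0425,-0.0084,0,0],[0.03,0.0425,-0.0084,0,0],[0.03,0.0425,-0.0084,0,0],[0.03,0.0425,-0.0084,0,0],[0.03,0.0425,-0.0084,0,0],[0.03,0.0425,-0.0084,0,0],[0.03,0.0425,-0.0084,0,0],[0.03,0.0425,-0.0084,0,0],[0.03,0.0425,-0.0084,0,0],[0.03,0.0425,-0.0084,0,0],[0.03,0.0237,-0.0052,0,0],[0.03,0,0,0,-0.094]]}}

```text
clock: 25.92
tcp_pos: [0.5932, 0.3149, 0.278]
tcp_rot: [0.77, 0.639, -0.001, -0.0]
wrist_force: [-0.0, -0.8, -1.0]
gripper_width: 0.375
```

>>> {"fn": "jog_arm", "kwargs": {"targets": [[0.03,0,0,0.02,0],[0.03,0,0,0.03,0],[0.03,0,0,0.02,0],[0.03,0,0,0.01,0],[0.03,0,0,0,0],[0.03,0,0,0,0],[0.03,0,0,0,0]]}}

```text
clock: 26.8
tcp_pos: [0.5947, 0.3131, 0.2001]
tcp_rot: [0.771, 0.637, 0.001, 0.0]
wrist_force: [0.2, -0.6, -0.8]
gripper_width: 0.376
```

Run:
```python
from h import *
s,c=grab('wrist','w7'); R=Ro.from_quat(s['tcp_rot']).as_matrix(); print(s['tcp_pos'],np.degrees(np.arctan2(R[1,0],R[0,0])),totool(s,[.5944,.3128,0]))
cv2.imwrite('pics/c7.png',cv2.resize(c['pixels'][80:290,160:430],None,fx=2.9,fy=2.8,interpolation=cv2.INTER_CUBIC)[:,:,::-1])
```

```text
[0.59469905 0.31306138 0.20009558] 79.15874277350164 [-0.0004622  -0.00045453  0.20009492]
```

View pics/c7.png

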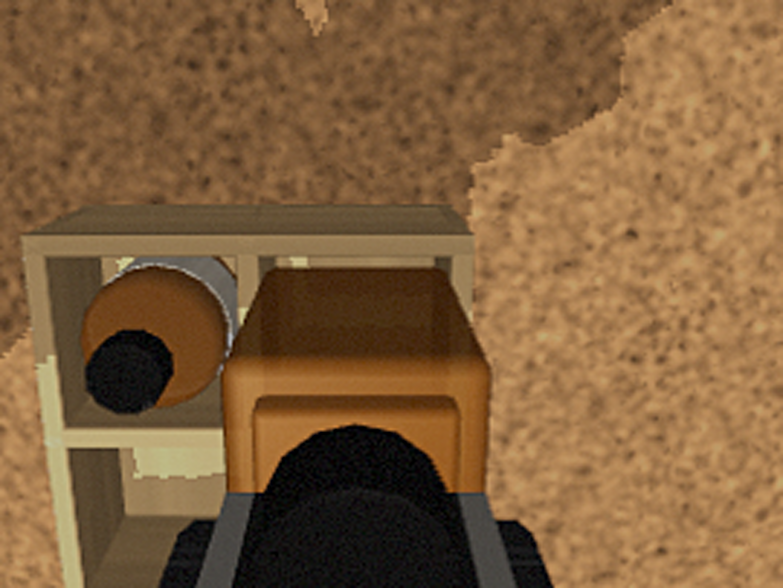

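Crop: the bottle is parallel to the crate. The base edge runs from (272,268) to (446,268). The cell5 rim has its inner edge at row ~257 and cols 258–452, with the outer edge at row 235 and cols 22–474.

Run:
```python
from h import *
np.set_printoptions(precision=4,suppress=True)
sc=load('w7'); f=lambda p:np.array(p)/[2.9,2.8]+[160,80]
for n,p,z in(('base',[[272,268],[446,268]],.0815),('inner',[[258,257],[452,257]],.066),('outer',[[22,235],[474,235]],.066)):
    print(n,*[totool(sc[0],q) for q in cast(sc,f(p),z)])
```

```text
base [ 0.0284 -0.0223  0.1186] [0.0283 0.0263 0.1186]
inner [ 0.0285 -0.0278  0.1341] [0.0284 0.0296 0.1341]
outer [ 0.0356 -0.0974  0.134 ] [0.0352 0.0358 0.1342]
```

The bottle sits +4 mm in tool x and +1 mm in tool y from the cell centre (cap gripped off-centre). Correct that and lower.

>>> {"fn": "jog_arm", "kwargs": {"targets": [[0.03,-0.002,-0.001,0,0],[0.03,-0.002,0,0,0],[0.03,0,0,0,0],[0.03,0,0,0.006,0],[0.03,0,0,0.004,0],[0.03,0,0,0.003,0],[0.03,0,0,0.003,0],[0.03,0,0,0.003,0],[0.03,0,0,0.003,0],[0.03,0,0,0.003,0],[0.03,0,0,0,0]]}}

```text
clock: 28.22
tcp_pos: [0.5925, 0.3091, 0.1739]
tcp_rot: [0.771, 0.637, -0.0, -0.0]
wrist_force: [-0.7, 0.5, -1.6]
gripper_width: 0.374
```

>>> {"fn": "jog_arm", "kwargs": {"targets": [[0.03,0,0,0.006,0],[0.03,0,0,0.006,0],[0.03,0,0,0.006,0],[0.03,0,0,0.006,0],[0.03,0,0,0.006,0],[0.03,0,0,0.006,0],[0.03,0,0,0.004,0],[0.03,0,0,0.003,0],[0.03,0,0,0.002,0],[0.03,0,0,0,0]]}}

```text
clock: 29.48
tcp_pos: [0.5926, 0.3091, 0.1291]
tcp_rot: [0.771, 0.637, -0.0, -0.0]
wrist_force: [-0.1, 0.4, -2.5]
gripper_width: 0.375
```

>>> {"fn": "jog_arm", "kwargs": {"targets": [[0.03,0,0,0.001,0],[0.03,0,0,0.001,0],[0.03,0,0,0.001,0],[0.03,0,0,0,0]]}}

```text
clock: 29.98
tcp_pos: [0.5926, 0.3091, 0.1261]
tcp_rot: [0.771, 0.637, -0.0, -0.0]
wrist_force: [0.2, 0.7, -2.3]
gripper_width: 0.376
```

>>> {"fn": "jog_arm", "kwargs": {"targets": [[0.03,0,0,0.001,0],[0.03,0,0,0.001,0],[0.03,0,0,0,0]]}}

```text
clock: 30.35
tcp_pos: [0.5927, 0.3092, 0.1246]
tcp_rot: [0.771, 0.637, 0.0, 0.0]
wrist_force: [-1.0, -1.1, 4.9]
gripper_width: 0.374
```

Floor contact at the expected height (base ≈ 6 mm). Release and retreat.

>>> {"fn": "jog_arm", "kwargs": {"targets": [[0.045,0,0,0,0],[0.05,0,0,0,0],[0.05,0,0,0,0],[0.05,0,0,-0.02,0],[0.05,0,0,-0.05,0],[0.05,0,0,-0.05,0],[0.05,0.05,0,-0.02,0],[0.05,0.06,0,0,0],[0.05,0.06,0,0,0],[0.05,0.06,0,0,0],[0.05,0.05,0,0,0],[0.05,0,0,0,0],[0.05,0,0,0,0]]}}

```text
clock: 31.98
tcp_pos: [0.6451, 0.5839, 0.265]
tcp_rot: [0.771, 0.637, 0.0, 0.0]
wrist_force: [-0.9, -0.1, 0.2]
gripper_width: 0.59
```

Run:
```python
from h import *
s,c=grab('top','t9'); s2,c2=grab('scene','s9')
a=cv2.resize(c['pixels'][160:260,140:260],None,fx=3.3,fy=3.3,interpolation=cv2.INTER_CUBIC)
b=cv2.resize(c2['pixels'],(400,300))
b=cv2.copyMakeBorder(b,0,a.shape[0]-300,0,0,cv2.BORDER_CONSTANT)
cv2.imwrite('pics/c9.png',np.hstack([a,b])[:,:,::-1])
```

```text
(no output)
```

The picture limit is reached, so I'm checking numerically: cap positions in the top view, before and after.

Run:
```python
from h import *
np.set_printoptions(precision=4,suppress=True)
c0=np.array([.5510,.2560]);a=np.radians(-10.8);R=np.array([[np.cos(a),-np.sin(a)],[np.sin(a),np.cos(a)]])
for i,q in((0,(-.032,-.064)),(5,(.032,.064))): print('cell',i,c0+R@q)
for f in('top0','t9'):
    sc=load(f); hsv=cv2.cvtColor(sc[1]['pixels'],cv2.COLOR_RGB2HSV); m=np.zeros((420,560),np.uint8); m[165:255,140:260]=hsv[165:255,140:260,2]<60
    n,l,st,ce=cv2.connectedComponentsWithStats(m)
    for i in range(1,n):
        if st[i,4]>25: print(f,st[i],ce[i],cast(sc,[ce[i]],.125)[0,:2],cast(sc,[ce[i]],.09)[0,:2])
    w=np.zeros_like(m); w[165:255,140:260]=(hsv[165:255,140:260,1]<40)&(hsv[165:255,140:260,2]>180); print('lid',cv2.connectedComponentsWithStats(w)[3][1:][:2])
```

```text
cell 0 [0.5076 0.1991]
cell 5 [0.5944 0.3129]
top0 [193 192  10   9  65] [197.2769 195.7692] [0.5724 0.2425] [0.5802 0.25  ]
top0 [159 212  10  11  84] [163.6429 217.0952] [0.526 0.314] [0.5318 0.3246]
lid [[224.9502 200.1877]
 [175.     212.    ]]
t9 [159 180  17  16 205] [166.8634 187.6585] [0.5911 0.3098] [0.5998 0.3202]
t9 [193 192   9   9  64] [197.2031 195.7656] [0.5724 0.2427] [0.5802 0.2502]
t9 [159 212  10  11  83] [163.6506 217.0361] [0.5261 0.314 ] [0.5319 0.3246]
t9 [209 218  16  16 190] [216.9421 225.7158] [0.5064 0.1984] [0.5114 0.204 ]
lid [[224.9502 200.1877]
 [175.     212.    ]]
```

```bash
python3 -c "
from h import *
print(r.hand_in(), r.state()['clock'])"
```

```text
the job is handed in; nothing more can be done
the job is handed in; nothing more can be done
```

Both square bottles are packed and the job is handed in, at about 32 s of the 69 s allowed. `bottle_up` is in cell0 and `bottle_down` is in cell5.

- **How it went:** I held both bottles by the cap. The fallen bottle did not pivot at the 20 N grip as planned. I eased the jaws open in small steps so it swung base-down onto the bench. Then I let it stand, regripped it and packed it.
- **Setting down:** I lowered both slowly. Each showed only about 7–10 N of contact, and at the height expected for the cell floor.
- **Last checks, from the top camera:**
  - The caps are about 1.4 mm (cell0) and 4.5 mm (cell5) from my estimated cell centres.
  - The cap outlines are round, as an upright bottle would show.
  - The caps of the three round bottles are unchanged, to within 0.1 pixel.
- **Not checked:** The final picture could not be viewed because the 12-picture limit was reached, so the end check is by numbers only. I did not re-measure the beaker, wash bottle, dish or spatula; the arm did not go near them at their height.

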